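# Transfer polishing heads from the carrier to the bench rack in reverse order

### The job

Lift the steel keeper plate straight up off the carrier's two dowels, keeping it level, and lay it flat, handle up, lengthwise in the middle of the brown leather pad on the far side of the empty bench rack. Then move the four felt polishing heads one by one from the carrier to the bench rack, seated upright in its openings in the reverse order: seen from the robot, the head that stood farthest left in the carrier goes farthest right in the rack, and so on, because this polisher works from the other end. Never let a head fall over, and let go of everything at the end.

Things in the scene. Friction and masses are not known exactly. Their poses are not given: they have to be found in the camera images.
- wheel: Loose polishing head, ~100 g, upright (z up): aluminium flange 46 dia, 6 thick; steel shank 12 dia, 24 long below; felt body on top: 34 dia wheel, straight side z +6 to +28, brass nut on top (to +37). Origin: centre of the flange's underside, which rests on the socket or rack top, shank loose in the opening. Grip the felt's straight side. Random yaw. Sizes in mm.
- cone: Loose polishing head, ~100 g, upright (z up): aluminium flange 46 dia, 6 thick; steel shank 12 dia, 24 long below; felt body on top: 32 dia, straight side z +6 to +26, then a cone to 8 dia at +48. Origin: centre of the flange's underside, which rests on the socket or rack top, shank loose in the opening. Grip the felt's straight side. Random yaw. Sizes in mm.
- bullet: Loose polishing head, ~100 g, upright (z up): aluminium flange 46 dia, 6 thick; steel shank 12 dia, 24 long below; felt body on top: 28 dia, straight side z +6 to +30, rounded nose to +44. Origin: centre of the flange's underside, which rests on the socket or rack top, shank loose in the opening. Grip the felt's straight side. Random yaw. Sizes in mm.
- barrel: Loose polishing head, ~100 g, upright (z up): aluminium flange 46 dia, 6 thick; steel shank 12 dia, 24 long below; felt body on top: plain cylinder, 22 dia, straight side z +6 to +48. Origin: centre of the flange's underside, which rests on the socket or rack top, shank loose in the opening. Grip the felt's straight side. Random yaw. Sizes in mm.
- carrier: Fixed wooden plank 74 x 290 x 12 mm. Origin: its underside, on the bench, below the row's middle; x away from the robot, y along the row (roughly robot's left), z up. On it stand four sockets at x 0, y -87, -29, 29, 87 mm, tops (where flanges rest) at z +46, and an end block with a 10 mm steel dowel at each end (y +-127). Which head stands in which socket varies.
- wheel_socket: Fixed dark wooden socket of the carrier in which the wheel head starts (it marks that head's first place; the barrel has the fourth, unlisted one). All are alike: 50 x 50 mm, 34 tall, 28 mm square opening. Origin: centre of its underside, 12 mm above the bench; axes as the carrier's.
- cone_socket: Fixed dark wooden socket of the carrier in which the cone head starts (it marks that head's first place; the barrel has the fourth, unlisted one). All are alike: 50 x 50 mm, 34 tall, 28 mm square opening. Origin: centre of its underside, 12 mm above the bench; axes as the carrier's.
- bullet_socket: Fixed dark wooden socket of the carrier in which the bullet head starts (it marks that head's first place; the barrel has the fourth, unlisted one). All are alike: 50 x 50 mm, 34 tall, 28 mm square opening. Origin: centre of its underside, 12 mm above the bench; axes as the carrier's.
- keeper: Steel plate 62 (x) x 290 (y) x 6 mm, 280 g, origin mid-underside; central handle post 18 x 18 mm, z +6 to +81: grip near its top. Starts over the carrier row, trapping the flanges; heads poke through its four openings to z +40. Two 10 mm dowels, at y +-127, stand to z +22 in 11 mm holes: lift level, 45 mm or more. Its y is along the carrier row, underside 54 mm over the bench.
- rack: Fixed board 215 x 330 x 10 mm. Origin: board underside, on the bench, below the rack row's middle; x away from the robot, y along the row (roughly robot's left), z up. Rack: bar 62 x 250 mm, top z +46, four 28 mm square openings at x 0, y -87, -29, 29, 87 mm. Pad: brown leather 94 x 322 mm, centre x +115, y 0, top z +14; keeper goes there, its y along rack y.
Things that resemble listed ones, but are neither listed nor needed, are in the scene too. Leave any turquoise look-alike of the wheel alone. Leave any turquoise look-alike of the bullet alone.

How it is judged:
By the outcome, as a careful person would: the job done as asked, in the order asked, and still so for the second after the job is handed in, with the robot touching nothing.
It also fails if it takes over 122 s, if anything falls off the work surface, if the arm or the gripper's body presses on something with over 40 N, if the wrist force passes 120 N, or if a joint passes its speed limit or range.

### The arm

A 7-joint arm with a two-finger parallel gripper is mounted at the origin on the work surface. World frame = base frame: x ahead of the robot, y to its left, z up, the work surface at z = 0. Lengths are in mm, angles in degrees, forces in N, time in s.
With the tool pointing down it reaches from about 400 to 900 mm from the base axis. Payload 5.6 kg.
Tool frame: the origin (TCP) lies midway between the tips of the shut fingers; the grasp point (between the pads) lies 19 mm behind it; z points along the fingers, y is the line along which they close (so a half turn about z gives the same grasp; the last joint's range is limited). The gripper opens to 92 mm and grips with 3 to 60 N. Pads are 20 mm wide; open, the fingers measure 128 mm over their backs; the gripper's body (75 mm by 189 mm) begins 69 mm behind the grasp point.
Start: joints at [70.245, 26.786, -0.665, 91.828, 0.344, 61.387, -3.226], TCP at [193.163, -620.643, 186.592] pointing down, gripper open.
Joint ranges: [-144.91, 144.91], [-17.63, 115.5], [-89.93, 88.59], [15.96, 139.68], [-74.01, 254.01], [8.47, 105.57], [-167.45, 167.45]. Speed limits (degrees/s): [147.25, 147.25, 180, 180, 180, 180, 180].

### API

Orientations are given as a 3x3 rotation matrix whose columns are the frame's x, y, z axes.
In Python, from plant import env gives the robot as it stands.
- The arm moves only by the shell command python3 -m inch 'ROWS' [OPENING] [FORCE]. ROWS is JSON, one flat list of numbers, 4 for each row, row after row: the shift along the tool's x, y, z in m, then the turn about the tool's z in degrees. In form: [x, y, z, spin, x, y, z, spin, ...]. A call has 1 to 12 rows; each row shifts and turns the commanded pose from where the row before left it, along the tool's axes as they then stand; what a row does not reach is not made up. A row lasts 1/12 s, in which the tool goes at most 41.7 mm and 7.16 degrees, less where a joint would pass 70% of its speed; a pose out of reach is approached as far as the arm can. A call with a gripper value outside its range is refused whole. OPENING is the opening in per cent of the stroke, from 0 (shut) to 100 (fully open), set as the call begins (- or left out, the last holds). The fingers move at their own pace and stop on an object; FORCE is the grip in N (left out, the last holds). Time passes only in rows, so rows that do not move let the fingers close. It gives the time, the measured TCP pose, the force, the opening and the grip force at its end, in the units of the state.
- env.state(): the state, without advancing time (a new reading comes with each control period).
- env.get_image(name): name is "scene" or "top" or "wrist"; returns a dict with "img" (400x640x3 uint8, red, green, blue), "range_z" (400x640 float32, mm along the optical axis (not along the pixel's ray), 0 where there is no reading), "intrinsics" (3x3 intrinsics, pixels), "world_from_camera" (4x4, takes a point from camera to world coordinates); the wrist camera has in their place "hand_eye" (4x4, takes a point from camera to tool coordinates, whose origin is the TCP and whose axes are the flange's). Camera axes: x right, y down, z forward; pixel columns grow to the right and rows downward; lengths in mm; the calibration is good to about 2 mm. A picture is of the moment at which its call begins: read the wrist's pose just before it.
- env.close_job(): hands the job in; it is judged then, once.
Trained networks look in the newest picture that a camera, given by its name, has taken for a name from the list of things; names that differ only in an ending like _2 or _b are one class to them, and where a whole thing is asked for, a point or a joint stands for the part that bears it (a point fixed in the world has none). Each returns a list of dicts, best first, with "confidence" (0 to 1); they miss things now and then, are a little off and sometimes report something else, mostly with a low value. They report only what shows in the picture. A call takes as long as a camera call. They do not tell look-alikes from the thing itself.
- env.find_in(label, camera): "centre" ([column, row] as shares, 0 to 1, of the picture: columns of its width, rows of its height, amid what is visible of it).
The state is a dict: "time": time; "joints": joint angles; "joint_vel": joint speeds; "tau": joint torques, N m; "position": TCP position; "eef_rot": TCP orientation; "wrist_force": force on the tool from outside, world axes, zero at the start; "moment": the same for the moment, N m; "opening": finger opening in mm; "finger_force": force on a finger pad.
Only numpy, scipy, OpenCV 4.12 (cv2) and the standard library are available. Lean on these libraries where they do the work, as an engineer would, in place of code of your own. Each camera call takes 0.05 s, during which the arm holds its last target. There are 200 camera calls.

## Working session

There is one attempt and no reset: what is moved stays moved. The work goes in short steps, Python scripts to look and compute and a shell command to move; the robot and the scene stay as the last step left them, time stands still between calls to the robot, and variables do not carry over. Pictures are saved under pics/ and viewed, at most 14 in all, crops included, and the job is handed in when it is done.

```bash
ls; mkdir -p pics
python3 - <<'E'
from plant import env
import cv2
s=env.state();print(s['time'],s['position'],s['eef_rot'],s['opening'])
for c in ['scene','top']:
    d=env.get_image(c);cv2.imwrite(f'pics/{c}0.png',d['img'][:,:,::-1])
    for l in ['wheel','cone','bullet','barrel','carrier','keeper','rack','wheel_socket']:
        print(c,l,[( [round(a*b) for a,b in zip(r['centre'],(640,400))],round(r['confidence'],2)) for r in env.find_in(l,c)][:4])
E
```

```text
pics
0.0 [ 192.9182115  -620.08320217  185.66494689] [[ 9.54838393e-01  2.97124920e-01 -6.52533138e-04]
 [ 2.97125595e-01 -9.54837119e-01  1.56719880e-03]
 [-1.57409044e-04 -1.69030588e-03 -9.99998559e-01]] 92.22984685337036
scene wheel [([368, 213], 0.68), ([365, 186], 0.62)]
scene cone [([456, 234], 0.92), ([399, 222], 0.63)]
scene bullet [([386, 265], 0.87), ([400, 220], 0.74)]
scene barrel [([425, 226], 0.57)]
scene carrier [([413, 250], 0.78)]
scene keeper [([413, 226], 0.94)]
scene rack [([239, 195], 0.86)]
scene wheel_socket [([366, 227], 0.72)]
top wheel [([244, 196], 0.6)]
top cone [([148, 202], 0.7)]
top bullet [([209, 149], 0.95), ([213, 200], 0.79)]
top barrel [([175, 203], 0.89)]
top carrier [([207, 222], 0.61)]
top keeper []
top rack [([410, 191], 0.98)]
top wheel_socket []
```

View pics/scene0.png

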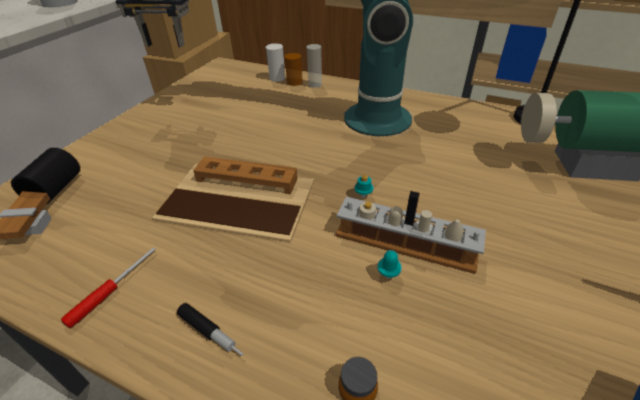

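View pics/top0.png

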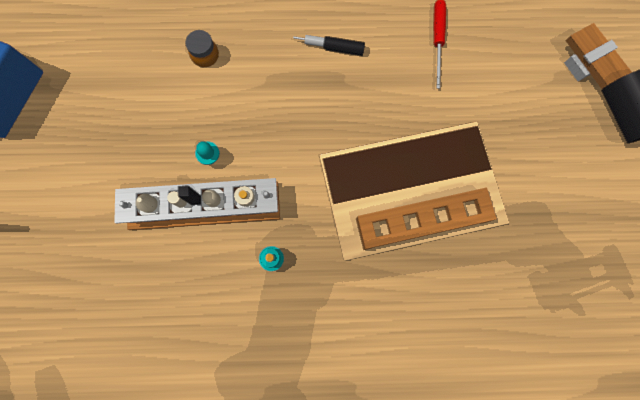

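The scene shows the keeper on the carrier at (413,226) with its black handle at (411,207), and the empty rack with the brown pad at (240,195). The look-alikes are turquoise: bullet at (390,263) scene / (207,152) top, and wheel at (364,185) / (270,259). The real heads are the felt ones poking through the keeper. In top, left to right, they are cone (148,203), barrel (175,200), bullet (212,199) and wheel (244,196). Up in top is away from the robot.

```bash
cat > h.py <<'E'
import numpy as np, cv2
from plant import env
def cloud(c):
    s=env.state(); d=env.get_image(c); z=d['range_z'].astype(float); K=d['intrinsics']
    v,u=np.mgrid[:400,:640]; p=np.stack([(u-K[0,2])*z/K[0,0],(v-K[1,2])*z/K[1,1],z],-1)
    if 'world_from_camera' in d: T=np.array(d['world_from_camera'])
    else:
        T=np.eye(4);T[:3,:3]=s['eef_rot'];T[:3,3]=s['position'];T=T@np.array(d['hand_eye'])
    w=p@T[:3,:3].T+T[:3,3]; w[z==0]=np.nan
    return d['img'],w,T,K
def rect(pts):
    (c,s,a)=cv2.minAreaRect(pts.astype(np.float32)); return np.round(c,1),np.round(s,1),round(a,2)
def delta(goal,ang=None,s=None):
    """tool-axis shift (m) to take TCP to goal (world mm); ang = wanted world heading of tool y, mod 180"""
    s=s or env.state(); R=np.array(s['eef_rot']); d=R.T@(np.array(goal)-s['position'])/1000
    out=np.round(d,4)
    if ang is not None:
        cur=np.degrees(np.arctan2(R[1,1],R[0,1])); sp=-(ang-cur); sp=(sp+90)%180-90
        return out,round(sp,2)
    return out
E
python3 - <<'E'
from h import *
img,w,T,K=cloud('top'); print(T.round(3),K)
hsv=cv2.cvtColor(img,cv2.COLOR_RGB2HSV)
v,u=np.mgrid[:400,:640]
def box(a,b,c,d):return (u>=a)&(u<=b)&(v>=c)&(v<=d)
z=w[...,2]
print('bench z',np.nanmedian(z[300:380,100:200]))
m=box(105,290,170,235)&(z>52)&(z<66); print('keeper',rect(w[m][:,:2]),np.median(z[m]),m.sum())
m=box(105,290,170,235)&(z>120); print('handle',w[m].mean(0).round(1),np.nanmax(z[m]),m.sum(), rect(w[m][:,:2]))
m=box(340,510,180,260)&(z>38)&(z<52); print('rack',rect(w[m][:,:2]),np.median(z[m]),m.sum())
m=box(310,515,115,265)&(hsv[...,2]<80)&(z>8)&(z<20)&(v<210); m=cv2.morphologyEx(m.astype(np.uint8),cv2.MORPH_OPEN,np.ones((3,3)))>0;print('pad',rect(w[m][:,:2]),np.median(z[m]),m.sum())
m=box(310,515,115,265)&(z>5); print('board',rect(w[m][:,:2]))
for n,(a,b) in dict(cone=(148,203),barrel=(175,200),bullet=(212,199),wheel=(244,196)).items():
    q=box(a-12,a+12,b-12,b+12)&(z>70)&(z<115);print(n,w[q].mean(0).round(1),np.nanmax(z[q]),q.sum())
# dowels
q=box(118,132,195,212)&(z>66);print('dowL',w[q].mean(0).round(1),q.sum())
q=box(260,275,186,204)&(z>66);print('dowR',w[q].mean(0).round(1),q.sum())
crop=cv2.resize(img[170:240,100:300],None,fx=4,fy=4,interpolation=2);cv2.imwrite('pics/crop1.png',crop[:,:,::-1])
E
```

```text
[[-2.10000e-02 -9.81000e-01  1.93000e-01  3.30578e+02]
 [-1.00000e+00  1.70000e-02 -2.10000e-02  6.52600e+00]
 [ 1.70000e-02 -1.93000e-01 -9.81000e-01  7.84798e+02]
 [ 0.00000e+00  0.00000e+00  0.00000e+00  1.00000e+00]] [[407.33930629   0.         320.65248916]
 [  0.         407.33930629 201.58766266]
 [  0.           0.           1.        ]]
bench z 0.40909278424209106
keeper (array([480.3, 216.8]), array([ 62.9, 290.6]), 3.16) 59.8934660482588 3794
handle [479.  214.8 133.1] 138.3513098207295 158 (array([480. , 216.1]), array([18.1, 17.9]), 3.07)
rack (array([ 443.3, -204.3]), array([ 62.2, 250.8]), 11.5) 45.956596010105386 3719
pad (array([ 555.4, -181.8]), array([ 91.2, 319.6]), 11.58) 13.926250419377311 7047
board (array([ 499.9, -192.7]), array([248.4, 330.8]), 11.32)
cone [473.6 299.8  82. ] 96.3528648829107 247
barrel [476.5 242.9  91.9] 113.86548932695314 173
bullet [479.7 185.5  84.7] 92.06070884871792 204
wheel [484.1 128.7  75.8] 85.49488245835482 284
dowL [472.5 341.5  73.5] 34
dowR [486.1  89.5  73.7] 27
```

View pics/crop1.png

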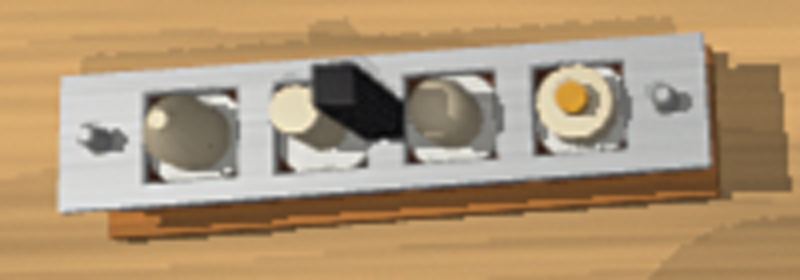

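The crop confirms the choice: the black handle sits mid-keeper, and the felt heads from the robot's left are cone, barrel, bullet and wheel, with the dowels near crop (100,138) and (665,97). Now approaching the handle.

```bash
python3 -m inch '[0,0,0,7.1,0,0,0,7.1,0.02,-0.02,0,0,0.03,-0.03,0,0,0.03,-0.03,0,0,0.03,-0.03,0,0,0.03,-0.03,0,0,0.03,-0.03,0,0,0.03,-0.03,0,0,0.03,-0.03,0,0,0.03,-0.03,0,0,0.03,-0.03,0,0]' 100 40
python3 -m inch '[0.03,-0.03,0,0,0.03,-0.035,0,0,0,-0.035,0,0,0,-0.035,0,0,0,-0.035,0,0,0,-0.035,0,0,0,-0.035,0,0,0,-0.035,0,0,0,-0.035,0,0,0,-0.035,0,0,0,-0.035,0,0,0,-0.03,0,0]'
python3 -m inch '[0,-0.03,0,0,0,-0.02,0,0,0,0,0,0,0,0,0,0]'
python3 - <<'E'
from h import *
s=env.state();print(s['joints'].round(1) if hasattr(s['joints'],'round') else s['joints'],delta([480.3,216.6,106],93.1))
E
```

```text
time: 1.95
position: [463.7, -318.9, 186.9]
eef_rot: [[0.999, 0.054, 0.0], [0.054, -0.999, -0.0], [0.0, 0.001, -1.0]]
wrist_force: [1.1, -0.8, -0.7]
opening: 91.8
finger_force: 0.0
time: 2.95
position: [496.8, 90.5, 186.9]
eef_rot: [[0.998, 0.055, 0.001], [0.055, -0.998, 0.0], [0.001, -0.0, -1.0]]
wrist_force: [0.2, 0.7, 0.5]
opening: 91.6
finger_force: 0.0
time: 3.28
position: [494.3, 138.8, 186.6]
eef_rot: [[0.998, 0.056, -0.0], [0.056, -0.998, -0.0], [-0.0, 0.0, -1.0]]
wrist_force: [-0.3, -0.6, -0.9]
opening: 91.7
finger_force: 0.0
[  -1.4   15.3  -21.1  109.7    6.6   56.1 -112.2] (array([-0.0096, -0.0784,  0.0806]), np.float64(0.13))
```

```bash
python3 -m inch '[-0.0096,-0.03,0,0,0,-0.03,0,0,0,-0.0184,0,0,0,0,0,0,0,0,0,0]'
python3 - <<'E'
from h import *
img,w,T,K=cloud('wrist')
cv2.imwrite('pics/w1.png',img[:,:,::-1])
z=w[...,2]; m=(z>125)&(z<140)
P=w[m]; P=P[np.hypot(P[:,0]-480,P[:,1]-216)<30]
print('handle',rect(P[:,:2]),len(P),np.median(P[:,2]))
print(delta([480.3,216.6,106],93.1))
E
```

```text
time: 3.7
position: [481.0, 214.8, 186.4]
eef_rot: [[0.999, 0.054, -0.0], [0.054, -0.999, -0.001], [-0.0, 0.001, -1.0]]
wrist_force: [-0.5, -0.6, 0.3]
opening: 91.8
finger_force: 0.0
handle (array([479.3, 217.9]), array([17.7, 16.8]), 2.75) 437 134.4116485731315
(array([-0.0007, -0.003 ,  0.0803]), np.float64(-0.13))
```

View pics/w1.png

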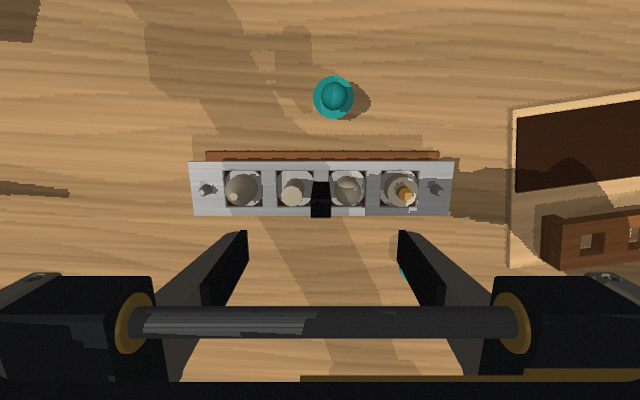

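The wrist view shows the handle at (320,198), centred between the fingers, and agrees with the top measurement to about 1 mm. Descending to grip.

```bash
python3 -m inch '[-0.001,-0.0025,0.02,0,0,0,0.02,0,0,0,0.02,0,0,0,0.01,0,0,0,0.01,0,0,0,0,0,0,0,0,0]'
python3 -m inch '[0,0,0,0,0,0,0,0,0,0,0,0,0,0,0,0,0,0,0,0,0,0,0,0,0,0,0,0,0,0,0,0]' 0 50
python3 -m inch '[0,0,-0.003,0,0,0,-0.005,0,0,0,-0.005,0,0,0,-0.005,0,0,0,-0.005,0,0,0,-0.005,0,0,0,-0.005,0,0,0,0,0]'
python3 -c "
from h import *
s=env.state();print(s['joints'],s['moment'])"
```

```text
time: 4.33
position: [479.9, 217.5, 106.7]
eef_rot: [[0.999, 0.053, -0.0], [0.053, -0.999, -0.0], [-0.0, 0.0, -1.0]]
wrist_force: [0.3, 0.5, 0.7]
opening: 91.8
finger_force: 0.0
time: 5.0
position: [479.5, 218.2, 106.6]
eef_rot: [[0.999, 0.054, 0.0], [0.054, -0.999, -0.0], [0.0, 0.0, -1.0]]
wrist_force: [-0.6, 0.1, 0.9]
opening: 40.8
finger_force: 0.0
time: 5.67
position: [480.2, 218.5, 140.8]
eef_rot: [[0.999, 0.054, 0.002], [0.054, -0.999, 0.001], [0.002, -0.001, -1.0]]
wrist_force: [0.4, -0.0, -0.8]
opening: 0.4
finger_force: 0.0
[  -9.36201035   20.21651454  -22.62382424  110.31717508    9.84665922
   51.2098548  -123.82536346] [0.01856742 0.03475535 0.02665895]
```

The fingers are slower than I assumed: they closed during the lift and now sit shut above the handle. Checking the keeper is undisturbed while reopening.

```bash
python3 -m inch '[0,0,-0.02,0,0,0,-0.02,0,0,0,0,0,0,0,0,0,0,0,0,0,0,0,0,0,0,0,0,0,0,0,0,0,0,0,0,0,0,0,0,0,0,0,0,0,0,0,0,0]' 60
python3 - <<'E'
from h import *
img,w,T,K=cloud('wrist'); z=w[...,2]
cv2.imwrite('pics/w2.png',img[:,:,::-1])
m=(z>125)&(z<142); P=w[m]; P=P[np.hypot(P[:,0]-480,P[:,1]-216)<30]
print('handle',rect(P[:,:2]),len(P),np.median(P[:,2]))
v,u=np.mgrid[:400,:640]
m=(z>55)&(z<64)&(np.abs(w[...,0]-480)<45)&(np.abs(w[...,1]-216)<160); print('keeper',rect(w[m][:,:2]),np.median(z[m]),m.sum())
A=np.c_[w[m][:,:2]-[480,216],np.ones(m.sum())]; print('plane',np.linalg.lstsq(A,z[m],rcond=None)[0])
print(delta([479.8,217.3,106],93.1))
E
```

```text
time: 6.67
position: [479.5, 218.2, 179.5]
eef_rot: [[0.999, 0.054, -0.0], [0.054, -0.999, -0.0], [-0.0, 0.0, -1.0]]
wrist_force: [0.0, -0.0, -0.7]
opening: 54.8
finger_force: 0.0
handle (array([479.4, 217.9]), array([17.5, 18. ]), 3.06) 479 134.34194110658265
keeper (array([478.7, 217.9]), array([ 62.3, 291.1]), 3.1) 59.4387865899688 8936
plane [1.01728805e-03 6.57226409e-04 5.94212011e+01]
(array([0.0002, 0.0009, 0.0735]), np.float64(-0.01))
```

View pics/w2.png

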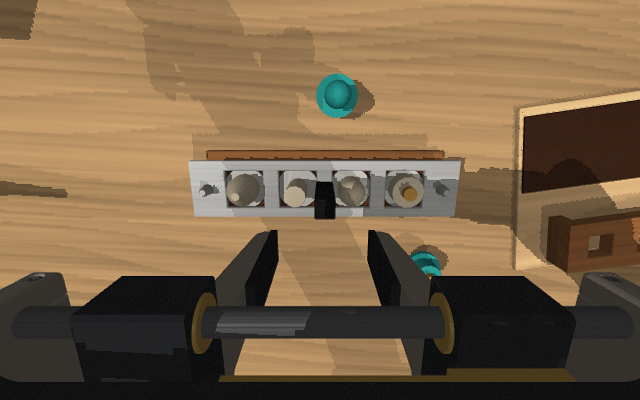

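The keeper is level and unmoved, with the handle at (325,198). Descending again and allowing enough closing time.

```bash
python3 -m inch '[0,0.001,0.02,0,0,0,0.02,0,0,0,0.02,0,0,0,0.015,0,0,0,0,0,0,0,0,0]'
python3 -m inch '[0,0,0,0,0,0,0,0,0,0,0,0,0,0,0,0,0,0,0,0,0,0,0,0,0,0,0,0,0,0,0,0,0,0,0,0,0,0,0,0]' 0 50
```

```text
time: 7.22
position: [479.2, 217.1, 104.2]
eef_rot: [[0.999, 0.054, -0.001], [0.054, -0.999, -0.0], [-0.001, 0.0, -1.0]]
wrist_force: [0.6, 0.7, 0.6]
opening: 55.0
finger_force: 0.0
time: 8.05
position: [479.8, 217.0, 104.9]
eef_rot: [[0.999, 0.054, 0.0], [0.054, -0.999, -0.0], [0.0, 0.0, -1.0]]
wrist_force: [-0.8, -2.3, 4.1]
opening: 15.7
finger_force: 50.0
```

```bash
python3 -m inch '[0,0,-0.002,0,0,0,-0.004,0,0,0,-0.006,0,0,0,-0.006,0,0,0,-0.006,0,0,0,-0.006,0,0,0,-0.006,0,0,0,-0.006,0,0,0,-0.006,0,0,0,-0.006,0,0,0,-0.006,0,0,0,0,0]'
python3 -m inch '[0,0,-0.01,0,0,0,-0.01,0,0,0,-0.01,0,0,0,-0.005,0,0,0,0,0]'
python3 - <<'E'
from h import *
s=env.state()
img,w,T,K=cloud('top'); z=w[...,2]
m=(z>135)&(z<165)&(np.abs(w[...,0]-480)<55)&(np.abs(w[...,1]-216)<170)
h=np.hypot(w[...,0]-480,w[...,1]-217)>45; m&=h
print('keeper',rect(w[m][:,:2]),np.median(z[m]),m.sum())
A=np.c_[w[m][:,:2]-[480,216],np.ones(m.sum())]; print('plane',np.linalg.lstsq(A,z[m],rcond=None)[0])
print(s['joints'])
# keeper centre relative TCP carries over: goal TCP = pad centre
print(delta([555.8,-181.6,170],101.5))
cv2.imwrite('pics/t2.png',img[120:260,80:320][:,:,::-1].repeat(2,0).repeat(2,1))
E
```

```text
time: 9.05
position: [480.4, 217.6, 166.0]
eef_rot: [[0.999, 0.054, 0.002], [0.054, -0.999, 0.001], [0.002, -0.001, -1.0]]
wrist_force: [0.4, -0.2, -2.3]
opening: 15.4
finger_force: 50.0
time: 9.47
position: [480.6, 217.7, 201.4]
eef_rot: [[0.999, 0.054, 0.003], [0.054, -0.999, 0.001], [0.003, -0.001, -1.0]]
wrist_force: [0.1, 0.1, -2.3]
opening: 15.4
finger_force: 50.0
keeper (array([481.3, 218.5]), array([ 62.8, 290.8]), 3.18) 156.29372221513643 3169
plane [3.52698588e-03 4.35961338e-03 1.56246556e+02]
[  -8.11986799   15.98876177  -23.53637371  106.97967393    7.46322953
   58.34314584 -121.66949702]
(array([0.0541, 0.4025, 0.0304]), np.float64(-8.42))
```

View pics/t2.png

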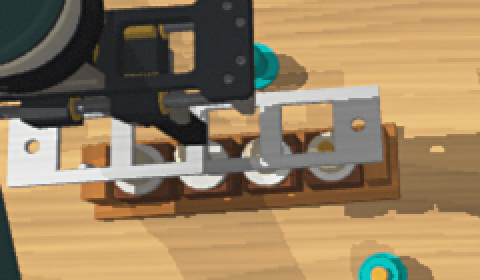

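The top view shows the plate level and clear of all the heads, which still stand in their sockets (crop row ~165). Carrying it to the pad.

```bash
python3 -m inch '[0,0.01,0,0,0.005,0.02,0,0,0.005,0.03,0,0,0.005,0.03,0,0,0.005,0.03,0,0,0.005,0.03,0,0,0.005,0.03,0,0,0.005,0.03,0,0,0.005,0.03,0,0,0.005,0.03,0,0,0.005,0.03,0,0,0.004,0.03,0,0]'
python3 -m inch '[0,0.03,0,0,0,0.02,0,0,0,0.0125,0,0,0,0.01,0,0,0,0,0,-2.1,0,0,0,-2.1,0,0,0,-2.1,0,0,0,-2.1,0,0,0.02,0,0,0,0.02,0,0,0,0,0,0,0,0,0]'
python3 - <<'E'
from h import *
img,w,T,K=cloud('top'); z=w[...,2]
m=(z>95)&(z<125)&(np.abs(w[...,0]-555)<80)&(np.abs(w[...,1]+181)<175)&(np.hypot(w[...,0]-555,w[...,1]+181)>45)
print('keeper',rect(w[m][:,:2]),np.median(z[m]),m.sum())
print(delta([555.8,-181.6,65.5],101.5))
E
```

```text
time: 10.52
position: [550.6, -111.8, 198.9]
eef_rot: [[0.999, 0.053, -0.001], [0.053, -0.999, -0.0], [-0.001, -0.0, -1.0]]
wrist_force: [0.1, -0.5, -1.5]
opening: 15.6
finger_force: 50.0
time: 11.52
position: [554.3, -180.7, 158.7]
eef_rot: [[0.98, 0.201, -0.003], [0.201, -0.98, 0.001], [-0.002, -0.002, -1.0]]
wrist_force: [0.5, -0.2, -1.7]
opening: 15.1
finger_force: 50.0
keeper (array([ 555. , -180.3]), array([ 62.8, 291.2]), 11.59) 113.56558924752676 2677
(array([0.0003, 0.0006, 0.0944]), np.float64(0.06))
```

```bash
python3 -m inch '[0.001,0.001,0.01,0,0,0,0.015,0,0,0,0.015,0,0,0,0.015,0,0,0,0.015,0,0,0,0.01,0,0,0,0.005,0,0,0,0.003,0,0,0,0.002,0,0,0,0.002,0,0,0,0,0]'
python3 -m inch '[0,0,0.001,0,0,0,0.001,0,0,0,0,0]'
```

```text
time: 12.48
position: [556.7, -182.7, 67.9]
eef_rot: [[0.98, 0.199, 0.001], [0.199, -0.98, -0.0], [0.001, 0.0, -1.0]]
wrist_force: [-0.3, -0.6, -2.4]
opening: 15.6
finger_force: 50.0
time: 12.73
position: [556.5, -182.7, 65.7]
eef_rot: [[0.98, 0.199, 0.0], [0.199, -0.98, -0.0], [0.0, 0.0, -1.0]]
wrist_force: [-0.5, 0.1, -1.8]
opening: 15.4
finger_force: 50.0
```

```bash
python3 -m inch '[0,0,0.001,0,0,0,0.0005,0,0,0,0,0]'
python3 -c "
from h import *
img,w,T,K=cloud('top'); z=w[...,2]
m=(z>17)&(z<35)&(np.abs(w[...,0]-555)<38)&(np.abs(w[...,1]+181)<160)&(np.hypot(w[...,0]-555,w[...,1]+181)>45)
print('keeper',rect(w[m][:,:2]),np.median(z[m]))
A=np.c_[w[m][:,:2]-[555,-181],np.ones(m.sum())]; print('plane',np.linalg.lstsq(A,z[m],rcond=None)[0])"
```

```text
time: 12.98
position: [556.6, -182.7, 64.9]
eef_rot: [[0.98, 0.199, 0.0], [0.199, -0.98, -0.0], [0.0, 0.0, -1.0]]
wrist_force: [-2.0, 0.3, 4.1]
opening: 15.7
finger_force: 50.0
keeper (array([ 553.1, -181.7]), array([ 66.8, 300.3]), 3.08) 19.81956846586968
plane [-2.96061598e-03  4.90794607e-04  1.98104476e+01]
```

```bash
python3 -m inch '[0,0,0,0,0,0,0,0,0,0,0,0,0,0,0,0,0,0,0,0,0,0,0,0,0,0,0,0,0,0,0,0]' 70
python3 -m inch '[0,0,-0.02,0,0,0,-0.03,0,0,0,-0.03,0,0,0,-0.03,0,-0.01,-0.03,0,0,-0.01,-0.03,0,0,-0.01,-0.03,0,0,-0.01,-0.03,0,0,-0.01,-0.03,0,0,0,-0.03,0,0,0,0,0,0,0,0,0,0]'
cat >> h.py <<'E'
def heads():
    img,w,T,K=cloud('top'); z=w[...,2]; out={}
    c=np.array([479.8,217.3])
    for n,y in dict(cone=87,barrel=29,bullet=-29,wheel=-87).items():
        p=c+y*np.array([-.0541,.9985]); near=np.hypot(w[...,0]-p[0],w[...,1]-p[1])<38
        f=near&(z>49.5)&(z<56); (a,r)=cv2.minEnclosingCircle(w[f][:,:2].astype(np.float32)) if f.sum()>9 else ((0,0),0)
        t=near&(z>64)&(z<110); q=w[t]
        print(n,'nom',p.round(1),'flange',np.round(a,1),round(r,1),f.sum(),'body',rect(q[:,:2]) if len(q) else None,np.nanmax(q[:,2]).round(1) if len(q) else None)
    return img,w
E
python3 - <<'E'
from h import *
img,w=heads(); z=w[...,2]
s=env.state();print(s['joints'],s['position'])
m=(z>17)&(z<26)&(np.abs(w[...,0]-555)<70)&(np.abs(w[...,1]+181)<170)
print('keeper',rect(w[m][:,:2]),np.median(z[m]),m.sum())
cv2.imwrite('pics/t3.png',cv2.resize(img[110:270,100:520],None,fx=1.9,fy=1.9)[:,:,::-1])
E
```

```text
time: 13.7
position: [556.4, -182.6, 64.0]
eef_rot: [[0.98, 0.199, -0.0], [0.199, -0.98, 0.0], [-0.0, -0.0, -1.0]]
wrist_force: [-0.4, 0.3, 0.3]
opening: 64.0
finger_force: 0.0
time: 14.7
position: [471.4, -14.7, 174.5]
eef_rot: [[0.979, 0.203, 0.001], [0.203, -0.979, -0.0], [0.001, 0.0, -1.0]]
wrist_force: [0.5, -0.4, 0.2]
opening: 63.9
finger_force: 0.0
cone nom [475.1 304.2] flange [474.8 304.3] 37.8 328 body (array([477.8, 313.5]), array([52.6, 30.9]), 75.57) 95.9
barrel nom [478.2 246.3] flange [478.3 246.4] 37.9 336 body (array([478.9, 245.5]), array([21. , 20.9]), 41.09) 97.5
bullet nom [481.4 188.3] flange [481.9 188.5] 37.9 265 body (array([480.4, 186.9]), array([24.9, 25.7]), 6.57) 91.5
wheel nom [484.5 130.4] flange [480.5 131. ] 37.4 156 body (array([484.7, 129. ]), array([33.2, 32.8]), 72.79) 85.8
[ 14.34179019  11.74306474 -18.42647075 115.76574793   4.64862688
  53.13158551 -84.96873806] [471.77426721 -16.18759055 174.32555709]
keeper (array([ 607.2, -317.4]), array([20.5, 19.8]), 63.23) 19.55575024267341 33
```

View pics/t3.png

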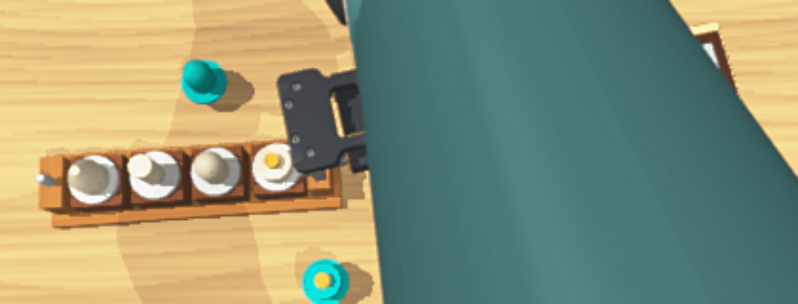

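All four heads stand upright in their sockets, centred within 2 mm (felt at crop x≈90, 145, 212, 272); the arm hides the pad. Taking the wheel first, with the fingers closing across the row.

```bash
python3 -m inch '[0,0,0,7.1,0,0,0,7.1,0,0,0,7.1,0,0,0,7.1,0,0,0,7.1,0,0,0,7.1,0,0,0,7.1,0,0,0,7.1,0,0,0,7.1,0,0,0,7.1,0,0,0,7.1,0,0,0,7.1]'
python3 -m inch '[0,0,0,7.1,0,0,0,6.3,0,0,0,0,0,0,0,0]'
python3 - <<'E'
from h import *
s=env.state();print(s['joints'],s['eef_rot'].round(3),delta([484.5,130,54.5],3.1))
E
```

```text
time: 15.75
position: [471.9, -17.8, 173.9]
eef_rot: [[0.277, -0.961, -0.0], [-0.961, -0.277, -0.0], [0.0, 0.0, -1.0]]
wrist_force: [-1.4, 0.3, 0.8]
opening: 64.2
finger_force: 0.0
time: 16.08
position: [470.1, -17.3, 169.7]
eef_rot: [[0.208, -0.978, -0.012], [-0.978, -0.208, -0.004], [0.001, 0.012, -1.0]]
wrist_force: [0.0, 0.4, 0.7]
opening: 64.2
finger_force: 0.0
[ -13.04874881   10.76503599   12.28032502  117.38266229   -2.59638687
   52.7850598  -167.39313613] [[ 0.208 -0.978 -0.012]
 [-0.978 -0.208 -0.004]
 [ 0.001  0.012 -1.   ]] (array([-0.1412, -0.046 ,  0.1145]), np.float64(8.89))
```

Joint 7 reached its limit in that direction, so I'm turning the other way (half-turn equivalent).

```bash
python3 -m inch '[0,0,0,-7.1,0,0,0,-7.1,0,0,0,-7.1,0,0,0,-7.1,0,0,0,-7.1,0,0,0,-7.1,0,0,0,-7.1,0,0,0,-7.1,0,0,0,-7.1,0,0,0,-7.1,0,0,0,-7.1,0,0,0,-7.1]'
python3 -m inch '[0,0,0,-7.1,0,0,0,-7.1,0,0,0,-7.1,0,0,0,-7.1,0,0,0,-7.1,0,0,0,-7.1,0,0,0,-7.1,0,0,0,-7.1,0,0,0,-7.1,0,0,0,-7.1,0,0,0,-7.1,0,0,0,-7.1]'
python3 -m inch '[0,0,0,0,0,0,0,0]'
python3 - <<'E'
from h import *
s=env.state();print(s['joints'],s['eef_rot'].round(3),delta([484.5,130,54.5],3.1))
E
```

```text
time: 17.08
position: [470.0, -18.2, 170.0]
eef_rot: [[0.992, 0.129, -0.011], [0.129, -0.992, -0.002], [-0.011, 0.001, -1.0]]
wrist_force: [0.4, -0.4, 0.1]
opening: 64.0
finger_force: 0.0
time: 18.08
position: [470.0, -18.2, 170.1]
eef_rot: [[-0.045, 0.999, -0.01], [0.999, 0.045, -0.002], [-0.002, -0.011, -1.0]]
wrist_force: [-0.4, 0.7, 0.3]
opening: 64.2
finger_force: 0.0
time: 18.25
position: [469.9, -18.4, 170.0]
eef_rot: [[-0.035, 0.999, -0.011], [0.999, 0.035, -0.002], [-0.002, -0.011, -1.0]]
wrist_force: [0.7, 0.6, 0.6]
opening: 64.4
finger_force: 0.0
[  6.25845527  11.50771803  -9.1636138  116.23213454   2.39105559
  53.05092697  -2.18021732] [[-0.035  0.999 -0.011]
 [ 0.999  0.035 -0.002]
 [-0.002 -0.011 -1.   ]] (array([0.148 , 0.021 , 0.1151]), np.float64(-1.1))
```

```bash
python3 -m inch '[0,0,0,-1.1,0.03,0.005,0,0,0.03,0.005,0,0,0.03,0.005,0,0,0.03,0.006,0,0,0.02,0,0,0,0.008,0,0,0,0,0,0.03,0,0,0,0.03,0,0,0,0,0,0,0,0,0]'
python3 - <<'E'
from h import *
print(delta([484.5,130,54.5],3.1))
s=env.state();img,w,T,K=cloud('wrist'); z=w[...,2]
m=(z>62)&(z<90)&(np.hypot(w[...,0]-484,w[...,1]-130)<30); print('wheel',rect(w[m][:,:2]),np.nanmax(z[m]),m.sum())
m=(z>80)&(z<90)&(np.hypot(w[...,0]-484,w[...,1]-130)<30); print('nut',rect(w[m][:,:2]))
E
```

```text
time: 19.17
position: [480.4, 129.9, 108.5]
eef_rot: [[-0.057, 0.998, -0.015], [0.998, 0.057, -0.004], [-0.003, -0.015, -1.0]]
wrist_force: [-0.1, -0.1, 0.6]
opening: 64.4
finger_force: 0.0
(array([0.0001, 0.0049, 0.054 ]), np.float64(0.16))
wheel (array([483.7, 130.9]), array([33.4, 32.9]), 46.41) 83.90211897119573 1350
nut (array([483.9, 130.6]), array([13.4, 13.9]), 3.5)
```

```bash
python3 -m inch '[0,0.004,0.015,0,0,0,0.015,0,0,0,0.014,0,0,0,0.01,0,0,0,0,0,0,0,0,0]'
python3 -m inch '[0,0,0,0,0,0,0,0,0,0,0,0,0,0,0,0,0,0,0,0,0,0,0,0,0,0,0,0,0,0,0,0,0,0,0,0,0,0,0,0]' 0 25
```

```text
time: 19.72
position: [485.4, 131.0, 56.1]
eef_rot: [[-0.058, 0.998, -0.01], [0.998, 0.058, -0.003], [-0.002, -0.011, -1.0]]
wrist_force: [-0.1, -0.1, -0.2]
opening: 64.5
finger_force: 0.0
time: 20.55
position: [485.4, 131.2, 55.5]
eef_rot: [[-0.058, 0.998, -0.01], [0.998, 0.058, -0.003], [-0.002, -0.01, -1.0]]
wrist_force: [0.5, 0.2, 1.6]
opening: 0.9
finger_force: 0.6
```

The fingers closed to nothing, so I need to look.

Run:
```python
from h import *
img,w=heads()
cv2.imwrite('pics/t4.png',cv2.resize(img[110:290,90:390],None,fx=2.6,fy=2.6)[:,:,::-1])
d=env.get_image('scene')['img'][150:300,300:520]
cv2.imwrite('pics/s4.png',cv2.resize(d,None,fx=3.5,fy=3.5)[:,:,::-1])
```

```text
cone nom [475.1 304.2] flange [0 0] 0 0 body None None
barrel nom [478.2 246.3] flange [0 0] 0 0 body None None
bullet nom [481.4 188.3] flange [0 0] 0 0 body None None
wheel nom [484.5 130.4] flange [0 0] 0 0 body None None
```

View pics/s4.png

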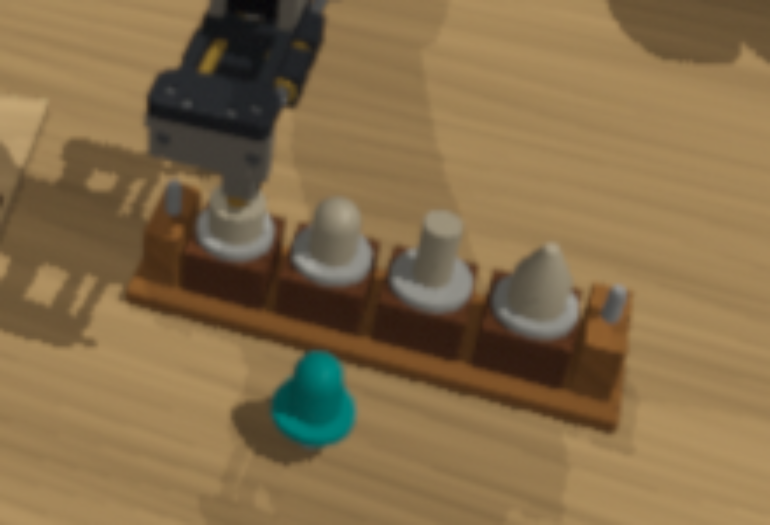

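The wheel still stands seated. The shut fingers appear just behind or above it, around (240,185). Measuring with the scene depth.

Run:
```python
from h import *
s=env.state();print(s['position'],s['opening'],s['joints'],s['wrist_force'])
img,w,T,K=cloud('scene')
m=(np.abs(w[...,0]-484)<60)&(np.abs(w[...,1]-130)<60)
hsv=cv2.cvtColor(img,cv2.COLOR_RGB2HSV)
for lo in range(52,130,6):
    q=m&(w[...,2]>=lo)&(w[...,2]<lo+6)
    if q.sum(): print(lo,q.sum(),w[q].min(0).round(0)[:2],w[q].max(0).round(0)[:2],img[q].mean(0).round())
g=img[195:218,355:385]; cv2.imwrite('pics/s5.png',cv2.resize(img[165:230,335:400],None,fx=9,fy=9,interpolation=2)[:,:,::-1])
```

```text
[485.33709678 131.17810008  55.46990428] 0.4183541208325625 [ -8.49324962  24.65630832 -12.5696411  116.82265759   8.03133497
  39.93188168 -22.83665454] [ 1.73089976 -0.44741871  1.43327486]
52 268 [466.  78.] [516. 190.] [107.  89.  70.]
58 49 [485.  85.] [506. 189.] [99. 93. 79.]
64 56 [486.  88.] [506. 189.] [100.  93.  79.]
70 134 [476.  88.] [505. 190.] [117. 108.  89.]
76 34 [485.  88.] [504. 189.] [105.  93.  72.]
82 30 [482. 140.] [497. 190.] [125. 116.  96.]
88 40 [478. 125.] [502. 190.] [108.  99.  82.]
94 22 [492. 125.] [503. 141.] [67. 63. 55.]
100 18 [501. 124.] [503. 141.] [67. 62. 55.]
```

View pics/s5.png

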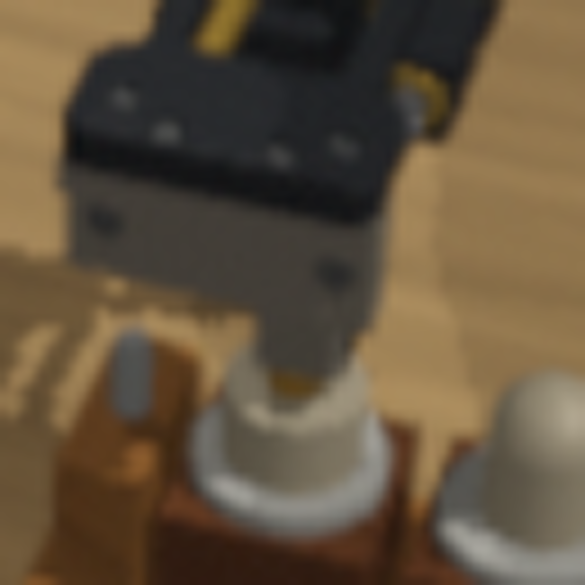

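Run:
```python
from h import *
s=env.state();d=env.get_image('wrist');img=d['img'];z=d['range_z'].astype(float);K=d['intrinsics']
v,u=np.mgrid[:400,:640]; p=np.stack([(u-K[0,2])*z/K[0,0],(v-K[1,2])*z/K[1,1],z],-1)
H=np.array(d['hand_eye']); t=p@H[:3,:3].T+H[:3,3]
print(H.round(2).tolist())
m=(z>0)&(np.abs(t[...,0])<25)&(np.abs(t[...,1])<60)&(t[...,2]<40)&(t[...,2]>-80)
for lo in range(-70,40,10):
    q=m&(t[...,2]>=lo)&(t[...,2]<lo+10)
    if q.sum(): print(lo,q.sum(),t[q].min(0).round()[:2],t[q].max(0).round()[:2],img[q].mean(0).round())
cv2.imwrite('pics/w3.png',img[:,:,::-1])
```

```text
[[-0.0, -0.96, -0.26, 75.92], [1.0, -0.0, -0.0, -1.46], [0.0, -0.26, 0.96, -197.48], [0.0, 0.0, 0.0, 1.0]]
-70 564 [ 11. -17.] [12. 14.] [66. 61. 56.]
-60 428 [ 10. -16.] [12. 13.] [65. 60. 55.]
-50 340 [ 10. -15.] [12. 13.] [64. 59. 54.]
-40 269 [ 10. -15.] [12. 12.] [63. 59. 54.]
-30 47 [ 10. -11.] [12.  8.] [50. 47. 44.]
-20 678 [ -1. -19.] [17. 14.] [162. 149. 126.]
-10 199 [  2. -19.] [17. 15.] [113. 104.  88.]
0 1466 [-24. -26.] [25. 23.] [142. 129. 119.]
10 750 [-25. -27.] [25. 24.] [80. 49. 32.]
20 131 [ 24. -26.] [25. 23.] [48. 28. 18.]
30 119 [ 24. -26.] [25. 23.] [39. 23. 15.]
```

View pics/w3.png

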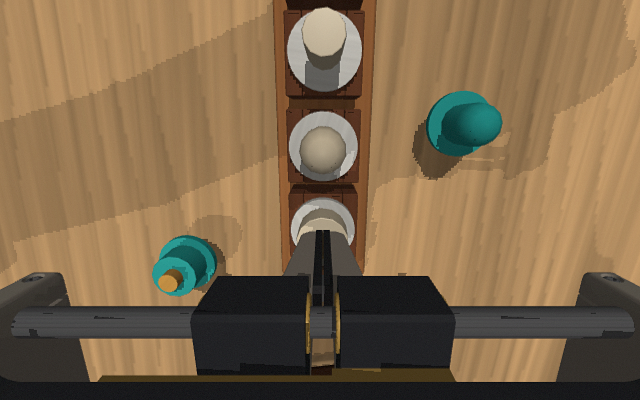

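Run:
```python
from h import *
d=env.get_image('wrist');z=d['range_z'].astype(float);K=d['intrinsics'];H=np.array(d['hand_eye']);print(K.round(1).tolist())
s=env.state();R=np.array(s['eef_rot'])
for v in range(222,275,4):
    for u in (322,):
        p=np.array([(u-K[0,2])*z[v,u]/K[0,0],(v-K[1,2])*z[v,u]/K[1,1],z[v,u],1]); t=(H@p)[:3]; print(v,z[v,u].round(1),t.round(1),d['img'][v,u],(R@t+s['position']).round(0))
```

```text
[[298.8, 0.0, 322.4], [0.0, 298.8, 201.3], [0.0, 0.0, 1.0]]
222 190.7 [ 12.8  -1.9 -17.1] [174 159 134] [483. 144.  73.]
226 189.9 [ 10.7  -1.9 -18.5] [172 158 134] [483. 142.  74.]
230 180.5 [ 11.5  -1.9 -27.9] [89 82 71] [483. 143.  83.]
234 174.3 [ 11.5  -1.8 -34.4] [32 27 20] [483. 143.  90.]
238 168.5 [ 11.5  -1.8 -40.4] [39 32 24] [483. 143.  96.]
242 162.7 [ 11.6  -1.8 -46.5] [38 29 22] [483. 143. 102.]
246 157.8 [ 11.5  -1.8 -51.5] [36 32 23] [483. 143. 107.]
250 153.5 [ 11.3  -1.8 -56. ] [38 32 24] [483. 142. 111.]
254 147.2 [ 12.   -1.8 -62.4] [36 31 17] [483. 143. 118.]
258 144.2 [ 11.5  -1.8 -65.6] [43 38 27] [484. 143. 121.]
262 140.1 [ 11.5  -1.8 -69.9] [49 46 42] [484. 143. 125.]
266 136.5 [ 11.4  -1.8 -73.6] [29 25 21] [484. 143. 129.]
270 132.0 [ 11.8  -1.7 -78.2] [56 40 26] [484. 143. 134.]
274 131.9 [ 10.1  -1.7 -78.7] [57 42 30] [484. 141. 134.]
```

Depth shows the real fingertips sit about 28 mm behind the nominal TCP: the tips are at z≈83, just above the brass nut at (290,385) in the crop, and the wheel is untouched. I'll allow for the 28 mm from now on.

```bash
python3 -m inch '[0,0,0,0,0,0,0,0,0,0,0,0,0,0,0,0,0,0,0,0,0,0,0,0,0,0,0,0,0,0,0,0,0,0,0,0,0,0,0,0]' 70 25
python3 -m inch '[0,0,0.01,0,0,0,0.01,0,0,0,0.007,0,0,0,0,0,0,0,0,0]'
python3 -m inch '[0,0,0,0,0,0,0,0,0,0,0,0,0,0,0,0,0,0,0,0,0,0,0,0,0,0,0,0,0,0,0,0]' 0 25
```

```text
time: 21.63
position: [484.9, 131.2, 55.8]
eef_rot: [[-0.058, 0.998, -0.011], [0.998, 0.058, -0.003], [-0.002, -0.011, -1.0]]
wrist_force: [-0.5, -0.3, 0.3]
opening: 63.4
finger_force: 0.0
time: 22.05
position: [483.4, 130.8, 27.0]
eef_rot: [[-0.058, 0.998, -0.014], [0.998, 0.058, -0.004], [-0.003, -0.014, -1.0]]
wrist_force: [-0.5, -0.2, 0.8]
opening: 64.5
finger_force: 0.0
time: 22.72
position: [484.7, 131.0, 28.5]
eef_rot: [[-0.058, 0.998, -0.011], [0.998, 0.058, -0.003], [-0.002, -0.011, -1.0]]
wrist_force: [0.2, 0.5, 2.0]
opening: 32.1
finger_force: 25.0
```

```bash
python3 -m inch '[0,0,-0.005,0,0,0,-0.01,0,0,0,-0.02,0,0,0,-0.02,0,0,0,-0.02,0,0,0,-0.02,0,0,0,-0.01,0,0,0,0,0]'
python3 - <<'E'
from h import *
s=env.state();sl={}
d,sp=delta([425.7,-118.5,28.5],11.5);print(d,sp,s['joints'])
m=env.get_image('scene')['img'][120:280,300:520]
E
```

```text
time: 23.38
position: [487.4, 131.8, 135.9]
eef_rot: [[-0.058, 0.998, -0.006], [0.998, 0.058, -0.002], [-0.001, -0.007, -1.0]]
wrist_force: [0.2, -0.4, -1.0]
opening: 32.5
finger_force: 25.0
[-0.2461 -0.0754  0.1082] -8.17 [ -7.0781941   17.70458879 -13.94192602 113.58146688   5.45665378
  49.71340397 -20.61438575]
```

```bash
python3 -m inch '[-0.01,-0.004,0,0,-0.02,-0.006,0,0,-0.03,-0.009,0,0,-0.03,-0.009,0,0,-0.03,-0.009,0,0,-0.03,-0.009,0,0,-0.03,-0.009,0,0,-0.03,-0.009,0,0,-0.02,-0.006,0,0,-0.01,-0.003,0,0,-0.006,-0.002,0,-2.2,0,0,0,-3]'
python3 -m inch '[0,0,0,-3,0,0,0,0,0,0,0.02,0,0,0,0.02,0,0,0,0,0]'
python3 - <<'E'
from h import *
print(delta([425.7,-118.5,28.5],11.5),env.state()['joints'])
E
```

```text
time: 24.43
position: [422.8, -120.8, 133.2]
eef_rot: [[-0.147, 0.989, -0.015], [0.989, 0.147, -0.003], [-0.001, -0.015, -1.0]]
wrist_force: [1.0, 0.0, -1.3]
opening: 32.2
finger_force: 25.0
time: 24.85
position: [421.0, -118.4, 91.2]
eef_rot: [[-0.199, 0.98, -0.019], [0.98, 0.199, -0.001], [0.003, -0.019, -1.0]]
wrist_force: [-1.5, 0.1, -0.8]
opening: 32.1
finger_force: 25.0
(array([-0.0012,  0.0058,  0.0626]), np.float64(-0.04)) [ 17.07434398  15.47488836  -6.78468365 124.03513608   3.11732808
  41.69608048  19.62445206]
```

```bash
python3 -m inch '[-0.001,0.006,0.01,0,0,0,0.012,0,0,0,0.012,0,0,0,0.012,0,0,0,0.008,0,0,0,0.004,0,0,0,0.002,0,0,0,0,0,0,0,0,0]'
python3 -c "
from h import *
print(delta([425.7,-118.5,28.5],11.5))"
```

```text
time: 25.6
position: [430.4, -118.8, 35.0]
eef_rot: [[-0.2, 0.98, -0.011], [0.98, 0.2, -0.003], [-0.001, -0.011, -1.0]]
wrist_force: [0.4, 0.5, -0.5]
opening: 32.3
finger_force: 25.0
(array([ 0.0013, -0.0045,  0.0065]), np.float64(0.03))
```

```bash
python3 -m inch '[0.001,-0.004,0.002,0,0,0,0.0015,0,0,0,0.0015,0,0,0,0.0,0,0,0,0,0]'
python3 -m inch '[0,0,0.001,0,0,0,0.0005,0,0,0,0,0,0,0,0,0]'
python3 -c "
from h import *
print(delta([425.7,-118.5,28.5],11.5))"
```

```text
time: 26.02
position: [426.0, -118.6, 29.6]
eef_rot: [[-0.2, 0.98, -0.011], [0.98, 0.2, -0.003], [-0.001, -0.012, -1.0]]
wrist_force: [-0.3, -0.5, -1.2]
opening: 32.2
finger_force: 25.0
time: 26.35
position: [426.1, -118.6, 28.5]
eef_rot: [[-0.2, 0.98, -0.011], [0.98, 0.2, -0.003], [-0.001, -0.011, -1.0]]
wrist_force: [-1.1, 1.2, 4.8]
opening: 32.6
finger_force: 25.0
(array([ 0.0002, -0.0004, -0.    ]), np.float64(0.05))
```

```bash
python3 -m inch '[0,0,0,0,0,0,0,0,0,0,0,0,0,0,0,0,0,0,0,0,0,0,0,0]' 70
python3 -m inch '[0,0,-0.01,0,0,0,-0.02,0,0,0,-0.03,0,0,0,-0.03,0,0,0,-0.01,4.2,0,0,0,4.2,0.03,0.006,0,0,0.03,0.006,0,0,0.03,0.006,0,0,0.03,0.006,0,0,0.03,0.006,0,0,0.03,0.006,0,0]'
python3 -m inch '[0.03,0.006,0,0,0.03,0.006,0,0,0.03,0.006,0,0,0.01,0.006,0,0,0,0,0,0,0,0,0,0]'
python3 - <<'E'
from h import *
print(delta([481.4,188,28.5],3.1))
img,w,T,K=cloud('top');z=w[...,2]
cv2.imwrite('pics/t5.png',cv2.resize(img[110:280,100:520],None,fx=1.9,fy=1.9)[:,:,::-1])
m=(np.hypot(w[...,0]-425.7,w[...,1]+118.5)<35)&(z>64)&(z<95);print('wheel',rect(w[m][:,:2]) if m.sum() else None,np.nanmax(z[m]) if m.sum() else 0)
m=(z>17)&(z<26)&(np.abs(w[...,0]-555)<70)&(np.abs(w[...,1]+181)<170)
print('keeper',rect(w[m][:,:2]),np.median(z[m]),m.sum())
E
```

```text
time: 26.85
position: [425.9, -118.6, 28.0]
eef_rot: [[-0.2, 0.98, -0.011], [0.98, 0.2, -0.003], [-0.0, -0.012, -1.0]]
wrist_force: [-0.2, -0.1, -0.8]
opening: 63.9
finger_force: 0.0
time: 27.85
position: [453.2, 64.9, 128.2]
eef_rot: [[-0.055, 0.998, -0.011], [0.999, 0.055, -0.003], [-0.002, -0.011, -1.0]]
wrist_force: [-0.2, -1.4, 0.2]
opening: 64.2
finger_force: 0.0
time: 28.35
position: [471.5, 163.8, 126.9]
eef_rot: [[-0.055, 0.998, -0.012], [0.998, 0.055, -0.004], [-0.003, -0.012, -1.0]]
wrist_force: [0.2, 0.1, 0.3]
opening: 63.8
finger_force: 0.0
(array([0.024 , 0.0123, 0.0982]), np.float64(0.05))
wheel (array([ 426.2, -120.3]), array([33.1, 32.1]), 89.09) 85.60659627552172
keeper (array([ 553., -181.]), array([ 91.2, 318.5]), 10.57) 19.819187657703992 2734
```

View pics/t5.png

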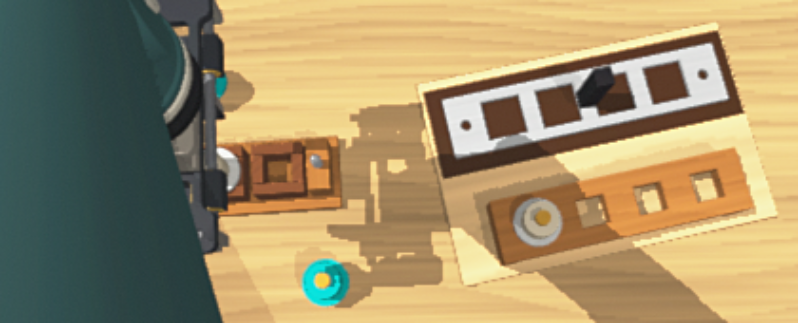

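The wheel stands seated at the rack's left end (540,218), and the keeper lies flat, centred and aligned on the pad. Bullet next.

```bash
python3 -m inch '[0.012,0.006,0,0,0.012,0.006,0,0,0,0,0.015,0,0,0,0.02,0,0,0,0.02,0,0,0,0.02,0,0,0,0.013,0,0,0,0.01,0,0,0,0,0,0,0,0,0]'
python3 -m inch '[0,0,0,0,0,0,0,0,0,0,0,0,0,0,0,0,0,0,0,0,0,0,0,0,0,0,0,0,0,0,0,0]' 0 25
python3 -m inch '[0,0,-0.005,0,0,0,-0.01,0,0,0,-0.02,0,0,0,-0.02,0,0,0,-0.02,0,0,0,-0.02,0,0,0,-0.01,0,0,0,0,0]'
python3 - <<'E'
from h import *
print(delta([437.2,-175.4,28.5],11.5))
E
```

```text
time: 29.23
position: [481.3, 189.2, 28.5]
eef_rot: [[-0.055, 0.998, -0.012], [0.999, 0.055, -0.003], [-0.002, -0.012, -1.0]]
wrist_force: [0.2, 0.4, -0.3]
opening: 64.5
finger_force: 0.0
time: 29.9
position: [481.4, 189.0, 29.0]
eef_rot: [[-0.055, 0.998, -0.011], [0.998, 0.055, -0.003], [-0.002, -0.011, -1.0]]
wrist_force: [-0.2, -0.5, 3.4]
opening: 27.2
finger_force: 25.0
time: 30.57
position: [483.9, 189.9, 136.3]
eef_rot: [[-0.055, 0.998, -0.007], [0.998, 0.055, -0.001], [-0.001, -0.007, -1.0]]
wrist_force: [0.1, 0.7, -1.5]
opening: 27.3
finger_force: 25.0
(array([-0.3621, -0.0659,  0.1085]), np.float64(-8.36))
```

```bash
python3 -m inch '[-0.01,-0.005,0,0,-0.02,-0.006,0,0,-0.035,-0.006,0,0,-0.035,-0.006,0,0,-0.035,-0.006,0,0,-0.035,-0.006,0,0,-0.035,-0.006,0,0,-0.035,-0.006,0,0,-0.035,-0.006,0,0,-0.035,-0.006,0,0,-0.03,-0.004,0,0,-0.022,-0.003,0,0]'
python3 -m inch '[0,0,0,-2.4,0,0,0,-3,0,0,0,-3,0,0,0.02,0,0,0,0.02,0,0,0,0,0,0,0,0,0,0,0,0,0]'
python3 - <<'E'
from h import *
print(delta([437.2,-175.4,28.5],11.5))
E
```

```text
time: 31.57
position: [433.5, -179.0, 133.7]
eef_rot: [[-0.051, 0.999, -0.015], [0.999, 0.051, -0.003], [-0.002, -0.015, -1.0]]
wrist_force: [-0.4, 0.4, -1.2]
opening: 27.0
finger_force: 25.0
time: 32.23
position: [435.4, -176.1, 95.2]
eef_rot: [[-0.2, 0.98, -0.012], [0.98, 0.2, -0.003], [-0.0, -0.013, -1.0]]
wrist_force: [-0.7, 0.7, -1.8]
opening: 27.5
finger_force: 25.0
(array([0.0003, 0.0027, 0.0666]), np.float64(0.03))
```

```bash
python3 -m inch '[0,0.0027,0.01,0,0,0,0.012,0,0,0,0.012,0,0,0,0.012,0,0,0,0.01,0,0,0,0.006,0,0,0,0.002,0,0,0,0.001,0,0,0,0,0,0,0,0,0]'
python3 -m inch '[0,0,0.001,0,0,0,0.0005,0,0,0,0,0]'
```

```text
time: 33.07
position: [438.2, -175.8, 30.6]
eef_rot: [[-0.2, 0.98, -0.01], [0.98, 0.2, -0.003], [-0.001, -0.011, -1.0]]
wrist_force: [-0.4, 0.9, -2.2]
opening: 27.4
finger_force: 25.0
time: 33.32
position: [438.0, -175.7, 29.0]
eef_rot: [[-0.2, 0.98, -0.011], [0.98, 0.2, -0.003], [-0.001, -0.011, -1.0]]
wrist_force: [-0.8, 0.2, 0.0]
opening: 27.0
finger_force: 25.0
```

```bash
python3 -m inch '[0,0,0.0007,0,0,0,0,0]'
python3 -m inch '[0,0,0,0,0,0,0,0,0,0,0,0,0,0,0,0,0,0,0,0,0,0,0,0]' 70
python3 -m inch '[0,0,-0.01,0,0,0,-0.02,0,0,0,-0.03,0,0,0,-0.03,0,0,0,-0.01,4.2,0,0,0,4.2,0.03,0.006,0,0,0.035,0.006,0,0,0.035,0.006,0,0,0.035,0.006,0,0,0.035,0.006,0,0,0.035,0.006,0,0]'
python3 -m inch '[0.035,0.006,0,0,0.035,0.006,0,0,0.035,0.006,0,0,0.035,0.006,0,0,0.035,0.002,0,0,0.03,0.002,0,0,0.008,0,0,0,0,0,0,0,0,0,0,0]'
python3 - <<'E'
from h import *
print(delta([478.2,246,28.5],3.1))
img,w,T,K=cloud('top');z=w[...,2]
for n,p in dict(wheel=(425.7,-118.5),bullet=(437.2,-175.4)).items():
    m=(np.hypot(w[...,0]-p[0],w[...,1]-p[1])<28)&(z>64)&(z<100);print(n,rect(w[m][:,:2]) if m.sum() else None,np.nanmax(z[m]) if m.sum() else 0)
E
```

```text
time: 33.48
position: [438.0, -175.8, 28.9]
eef_rot: [[-0.2, 0.98, -0.011], [0.98, 0.2, -0.003], [-0.001, -0.011, -1.0]]
wrist_force: [-1.7, 0.2, 8.6]
opening: 26.8
finger_force: 25.0
time: 33.98
position: [437.7, -175.6, 27.8]
eef_rot: [[-0.2, 0.98, -0.012], [0.98, 0.2, -0.003], [-0.0, -0.012, -1.0]]
wrist_force: [0.5, 0.2, 0.3]
opening: 63.7
finger_force: 0.0
time: 34.98
position: [463.6, 32.9, 128.0]
eef_rot: [[-0.055, 0.998, -0.01], [0.999, 0.055, -0.003], [-0.002, -0.011, -1.0]]
wrist_force: [0.0, 0.2, -0.1]
opening: 64.4
finger_force: 0.0
time: 35.73
position: [479.8, 244.7, 126.4]
eef_rot: [[-0.055, 0.998, -0.012], [0.998, 0.055, -0.004], [-0.003, -0.012, -1.0]]
wrist_force: [-0.3, -0.7, -0.1]
opening: 64.4
finger_force: 0.0
(array([ 0.0017, -0.0003,  0.0979]), np.float64(0.05))
wheel (array([ 426.3, -120.2]), array([32.2, 32.8]), 0.51) 85.3991109270122
bullet (array([ 438.2, -175.1]), array([25.3, 25.9]), 67.85) 91.7698162774052
```

```bash
python3 -m inch '[0.001,0,0.01,0,0,0,0.02,0,0,0,0.02,0,0,0,0.02,0,0,0,0.017,0,0,0,0.01,0,0,0,0,0,0,0,0,0]'
python3 -m inch '[0,0,0,0,0,0,0,0,0,0,0,0,0,0,0,0,0,0,0,0,0,0,0,0,0,0,0,0,0,0,0,0,0,0,0,0]' 0 25
python3 -m inch '[0,0,-0.005,0,0,0,-0.01,0,0,0,-0.02,0,0,0,-0.02,0,0,0,-0.02,0,0,0,-0.02,0,0,0,-0.01,0,0,0,0,0]'
python3 - <<'E'
from h import *
print(delta([448.8,-232.2,28.5],11.5))
E
```

```text
time: 36.45
position: [478.7, 245.3, 29.0]
eef_rot: [[-0.054, 0.998, -0.012], [0.999, 0.054, -0.003], [-0.003, -0.012, -1.0]]
wrist_force: [0.2, -1.0, 0.2]
opening: 64.4
finger_force: 0.0
time: 37.2
position: [479.0, 246.4, 29.5]
eef_rot: [[-0.055, 0.998, -0.011], [0.998, 0.055, -0.003], [-0.002, -0.011, -1.0]]
wrist_force: [-0.1, 0.1, 2.4]
opening: 20.6
finger_force: 25.0
time: 37.87
position: [481.4, 247.4, 137.0]
eef_rot: [[-0.055, 0.998, -0.007], [0.999, 0.055, -0.001], [-0.0, -0.007, -1.0]]
wrist_force: [-0.2, 0.4, -0.9]
opening: 20.2
finger_force: 25.0
(array([-0.4771, -0.058 ,  0.109 ]), np.float64(-8.36))
```

```bash
python3 -m inch '[-0.01,-0.004,0,0,-0.02,-0.005,0,0,-0.035,-0.005,0,0,-0.035,-0.005,0,0,-0.035,-0.005,0,0,-0.035,-0.005,0,0,-0.035,-0.005,0,0,-0.035,-0.005,0,0,-0.035,-0.005,0,0,-0.035,-0.005,0,0,-0.035,-0.005,0,0,-0.035,-0.004,0,0]'
python3 -m inch '[-0.035,0,0,0,-0.035,0,0,0,-0.02,0,0,0,-0.007,0,0,-2.4,0,0,0,-3,0,0,0,-3,0,0,0.02,0,0,0,0.02,0,0,0,0,0,0,0,0,0,0,0,0,0]'
python3 - <<'E'
from h import *
print(delta([448.8,-232.2,29],11.5))
E
```

```text
time: 38.87
position: [440.2, -137.9, 134.4]
eef_rot: [[-0.054, 0.998, -0.015], [0.999, 0.054, -0.002], [-0.001, -0.015, -1.0]]
wrist_force: [1.2, -0.6, -2.1]
opening: 20.2
finger_force: 25.0
time: 39.78
position: [447.2, -233.1, 95.9]
eef_rot: [[-0.2, 0.98, -0.012], [0.98, 0.2, -0.003], [-0.0, -0.013, -1.0]]
wrist_force: [-0.8, -0.0, -0.6]
opening: 20.5
finger_force: 25.0
(array([0.0006, 0.0026, 0.0669]), np.float64(0.03))
```

```bash
python3 -m inch '[0.0005,0.002,0.01,0,0,0,0.012,0,0,0,0.012,0,0,0,0.012,0,0,0,0.01,0,0,0,0.006,0,0,0,0.002,0,0,0,0.001,0,0,0,0,0,0,0,0,0]'
python3 -m inch '[0,0,0.001,0,0,0,0.0007,0,0,0,0,0]'
```

```text
time: 40.62
position: [449.2, -232.5, 31.5]
eef_rot: [[-0.2, 0.98, -0.01], [0.98, 0.2, -0.003], [-0.001, -0.011, -1.0]]
wrist_force: [0.8, -0.4, -1.4]
opening: 20.6
finger_force: 25.0
time: 40.87
position: [449.0, -232.5, 29.6]
eef_rot: [[-0.2, 0.98, -0.011], [0.98, 0.2, -0.003], [-0.001, -0.011, -1.0]]
wrist_force: [-0.3, -0.1, -0.5]
opening: 20.8
finger_force: 25.0
```

```bash
python3 -m inch '[0,0,0.0008,0,0,0,0,0]'
python3 -m inch '[0,0,0,0,0,0,0,0,0,0,0,0,0,0,0,0,0,0,0,0,0,0,0,0]' 70
python3 -m inch '[0,0,-0.01,0,0,0,-0.02,0,0,0,-0.03,0,0,0,-0.03,0,0,0,-0.01,4.2,0,0,0,4.2,0.03,0.004,0,0,0.035,0.004,0,0,0.035,0.004,0,0,0.035,0.004,0,0,0.035,0.004,0,0,0.035,0.004,0,0]'
python3 -m inch '[0.035,0.004,0,0,0.035,0.004,0,0,0.035,0.004,0,0,0.035,0.004,0,0,0.035,0.004,0,0,0.035,0.004,0,0,0.035,0.004,0,0,0.035,0.003,0,0,0.035,0,0,0,0.014,0,0,0,0,0,0,0,0,0,0,0]'
python3 - <<'E'
from h import *
print(delta([475.1,303.8,28.5],3.1),env.state()['joints'])
img,w,T,K=cloud('top');z=w[...,2]
for n,p in dict(wheel=(425.7,-118.5),bullet=(437.2,-175.4),barrel=(448.8,-232.2)).items():
    m=(np.hypot(w[...,0]-p[0],w[...,1]-p[1])<28)&(z>64)&(z<100);print(n,rect(w[m][:,:2]) if m.sum() else None,np.nanmax(z[m]) if m.sum() else 0)
E
```

```text
time: 41.03
position: [449.0, -232.5, 29.5]
eef_rot: [[-0.2, 0.98, -0.011], [0.98, 0.2, -0.003], [-0.001, -0.011, -1.0]]
wrist_force: [-2.0, 1.4, 8.4]
opening: 20.1
finger_force: 25.0
time: 41.53
position: [448.7, -232.3, 28.4]
eef_rot: [[-0.2, 0.98, -0.011], [0.98, 0.2, -0.003], [-0.0, -0.012, -1.0]]
wrist_force: [0.5, -0.2, -1.1]
opening: 58.1
finger_force: 0.0
time: 42.53
position: [462.6, -24.5, 128.6]
eef_rot: [[-0.055, 0.998, -0.01], [0.999, 0.055, -0.003], [-0.003, -0.011, -1.0]]
wrist_force: [1.7, 0.1, 0.2]
opening: 64.2
finger_force: 0.0
time: 43.53
position: [475.3, 303.9, 126.8]
eef_rot: [[-0.056, 0.998, -0.012], [0.998, 0.056, -0.004], [-0.003, -0.012, -1.0]]
wrist_force: [-0.3, -0.5, 0.4]
opening: 64.5
finger_force: 0.0
(array([0.0003, 0.0009, 0.0983]), np.float64(0.11)) [-23.45781001  24.13578258 -15.61459436 105.7361748    7.74648159
  51.83630681 -39.43419677]
wheel (array([ 426.3, -120.3]), array([32.2, 33.3]), 0.84) 85.21251386038966
bullet (array([ 437.9, -175. ]), array([25.1, 25.5]), 67.48) 91.4152565624828
barrel (array([ 449.1, -231.7]), array([20.9, 21.2]), 6.42) 96.87165246437667
```

Cone: the straight side runs from z 52 to 72, so I'm gripping slightly lower.

```bash
python3 -m inch '[0,0.001,0.01,0,0,0,0.02,0,0,0,0.02,0,0,0,0.02,0,0,0,0.018,0,0,0,0.011,0,0,0,0,0,0,0,0,0]'
python3 -m inch '[0,0,0,0,0,0,0,0,0,0,0,0,0,0,0,0,0,0,0,0,0,0,0,0,0,0,0,0,0,0,0,0]' 0 25
python3 -m inch '[0,0,-0.005,0,0,0,-0.01,0,0,0,-0.02,0,0,0,-0.02,0,0,0,-0.02,0,0,0,-0.02,0,0,0,-0.01,0,0,0,0,0]'
python3 - <<'E'
from h import *
print(delta([460.3,-289.1,27.5],11.5))
E
```

```text
time: 44.25
position: [475.5, 302.8, 27.3]
eef_rot: [[-0.053, 0.998, -0.012], [0.999, 0.053, -0.004], [-0.003, -0.012, -1.0]]
wrist_force: [0.4, 0.2, 0.4]
opening: 64.6
finger_force: 0.0
time: 44.92
position: [475.7, 304.1, 28.1]
eef_rot: [[-0.055, 0.998, -0.011], [0.998, 0.055, -0.003], [-0.002, -0.011, -1.0]]
wrist_force: [-1.0, -0.3, 4.5]
opening: 31.2
finger_force: 25.0
time: 45.58
position: [478.0, 305.3, 135.4]
eef_rot: [[-0.055, 0.998, -0.007], [0.999, 0.055, -0.0], [0.0, -0.007, -1.0]]
wrist_force: [0.1, 0.7, -1.0]
opening: 31.2
finger_force: 25.0
(array([-0.5925, -0.0494,  0.1081]), np.float64(-8.36))
```

```bash
python3 -m inch '[-0.01,-0.004,0,0,-0.02,-0.004,0,0,-0.035,-0.004,0,0,-0.035,-0.004,0,0,-0.035,-0.004,0,0,-0.035,-0.004,0,0,-0.035,-0.004,0,0,-0.035,-0.004,0,0,-0.035,-0.004,0,0,-0.035,-0.004,0,0,-0.035,-0.004,0,0,-0.035,-0.004,0,0]'
python3 -m inch '[-0.035,-0.002,0,0,-0.035,0,0,0,-0.035,0,0,0,-0.035,0,0,0,-0.035,0,0,0,-0.02,0,0,0,-0.0125,0,0,0,-0.005,0,0,-2.4,0,0,0,-3,0,0,0,-3,0,0,0,0,0,0,0,0]'
python3 -m inch '[0,0,0.02,0,0,0,0.02,0,0,0,0,0,0,0,0,0]'
python3 - <<'E'
from h import *
print(delta([460.3,-289.1,28],11.5))
E
```

```text
time: 46.58
position: [447.1, -79.9, 132.7]
eef_rot: [[-0.054, 0.998, -0.014], [0.999, 0.054, -0.003], [-0.002, -0.014, -1.0]]
wrist_force: [-0.4, 0.3, -0.8]
opening: 31.0
finger_force: 25.0
time: 47.58
position: [458.3, -289.1, 133.6]
eef_rot: [[-0.199, 0.98, -0.013], [0.98, 0.199, -0.002], [0.001, -0.013, -1.0]]
wrist_force: [-0.2, -0.1, -1.3]
opening: 31.0
finger_force: 25.0
time: 47.92
position: [457.8, -289.3, 93.7]
eef_rot: [[-0.2, 0.98, -0.014], [0.98, 0.2, -0.001], [0.001, -0.014, -1.0]]
wrist_force: [-0.1, 0.3, 0.3]
opening: 30.9
finger_force: 25.0
(array([-0.0004,  0.0035,  0.0656]), np.float64(0.03))
```

```bash
python3 -m inch '[0,0.003,0.01,0,0,0,0.012,0,0,0,0.012,0,0,0,0.012,0,0,0,0.01,0,0,0,0.006,0,0,0,0.002,0,0,0,0,0,0,0,0,0]'
python3 -m inch '[0,0,0.001,0,0,0,0.0007,0,0,0,0,0]'
```

```text
time: 48.67
position: [461.1, -289.9, 30.6]
eef_rot: [[-0.2, 0.98, -0.011], [0.98, 0.2, -0.003], [-0.001, -0.011, -1.0]]
wrist_force: [0.5, -0.5, -0.8]
opening: 31.0
finger_force: 25.0
time: 48.92
position: [461.1, -289.9, 29.1]
eef_rot: [[-0.2, 0.98, -0.011], [0.98, 0.2, -0.003], [-0.001, -0.011, -1.0]]
wrist_force: [-0.1, 0.3, -1.3]
opening: 31.2
finger_force: 25.0
```

```bash
python3 -m inch '[0,0,0.001,0,0,0,0.0004,0,0,0,0,0]'
python3 -m inch '[0,0,0,0,0,0,0,0,0,0,0,0,0,0,0,0,0,0,0,0,0,0,0,0]' 70
python3 -m inch '[0,0,-0.01,0,0,0,-0.02,0,0,0,-0.03,0,0,0,-0.03,0,0,0,-0.03,0,0.03,0,0,0,0.035,0,0,0,0.035,0,0,0,0.035,0,0,0,0.035,0,0,0,0.035,0,0,0,0.035,0,0,0]'
python3 -m inch '[0.035,0,0,0,0.035,0,0,0,0.035,0,0,0,0.035,0,0,0,0.035,0,0,0,0,0,0,0,0,0,0,0]'
python3 - <<'E'
from h import *
img,w,T,K=cloud('top');z=w[...,2]
for n,p in dict(wheel=(425.7,-118.5),bullet=(437.2,-175.4),barrel=(448.8,-232.2),cone=(460.3,-289.1)).items():
    m=(np.hypot(w[...,0]-p[0],w[...,1]-p[1])<28)&(z>64)&(z<100);print(n,rect(w[m][:,:2]),np.nanmax(z[m]))
cv2.imwrite('pics/t6.png',cv2.resize(img[100:280,100:520],None,fx=1.9,fy=1.9)[:,:,::-1])
E
```

```text
time: 49.17
position: [461.2, -290.0, 28.2]
eef_rot: [[-0.2, 0.98, -0.011], [0.98, 0.2, -0.003], [-0.001, -0.011, -1.0]]
wrist_force: [-1.7, 1.6, 5.3]
opening: 30.9
finger_force: 25.0
time: 49.67
position: [460.9, -289.8, 27.3]
eef_rot: [[-0.2, 0.98, -0.011], [0.98, 0.2, -0.003], [-0.0, -0.012, -1.0]]
wrist_force: [0.3, -0.6, 0.2]
opening: 64.2
finger_force: 0.0
time: 50.67
position: [413.7, -52.9, 148.1]
eef_rot: [[-0.2, 0.98, -0.01], [0.98, 0.2, -0.003], [-0.001, -0.011, -1.0]]
wrist_force: [0.1, -0.2, -0.5]
opening: 64.4
finger_force: 0.0
time: 51.25
position: [379.0, 118.6, 147.9]
eef_rot: [[-0.204, 0.979, -0.01], [0.979, 0.204, -0.003], [-0.001, -0.011, -1.0]]
wrist_force: [0.1, -0.0, 0.1]
opening: 64.5
finger_force: 0.0
wheel (array([ 426.8, -120. ]), array([32.2, 33. ]), 43.31) 85.75572645849581
bullet (array([ 438. , -174.9]), array([24.9, 26. ]), 69.75) 91.81661757872371
barrel (array([ 449.2, -231.7]), array([21. , 21.3]), 16.51) 96.90492945776634
cone (array([ 461.6, -288.8]), array([30.5, 30.6]), 37.74) 95.62173596588559
```

View pics/t6.png

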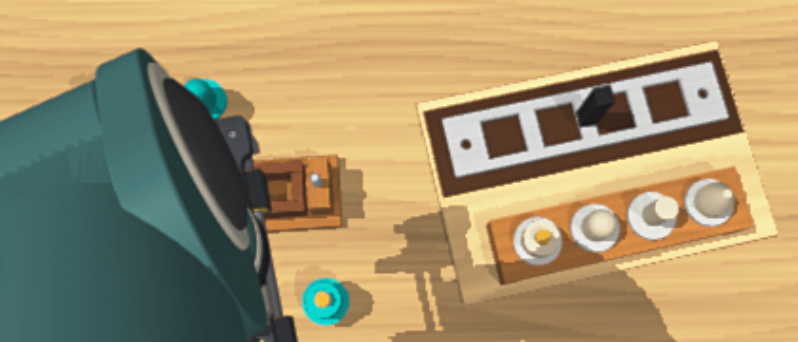

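The picture shows all four heads upright in the rack: wheel (538,238), bullet (597,226), barrel (655,213) and cone (711,200). The keeper lies flat, handle up, centred on the pad, and the gripper is open and clear.

```bash
python3 -c "
from plant import env
print(env.close_job())"
```

```text
the job is handed in; nothing more can be done
None
```

The job is handed in at 51 s of the 122 s allowed: the keeper lies flat and handle up in the middle of the pad, the four heads stand upright in the rack in reverse order (wheel, bullet, barrel, cone from the robot's left), and the gripper is open and clear; no verdict came back.

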